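# Square up a display module in the assembly fence

## Task

Push the LED display module that lies in front of the aluminium fence along the table until its far long side lies flush against the fence and its short end is against the bolted end stop, so that it sits square in the corner they make. Only push it: do not lift or tip it, and leave the carton, the solder spool and the nut driver where they are.

Things in the scene. Friction and masses are not known exactly. Their poses are not given: they have to be found in the camera images.
- module: Loose LED display module (0.3 to 0.65 kg) lying flat in front of the fence: dark tray with a green board, 158 mm along x, 318 mm along y, 22 mm high. Origin: centre of the underside. Upright straight sides at x = +-79, y = +-159 mm; rim 13 mm wide; a 12 mm bar, also 22 mm high, crosses it at y = 0; the board is 6 mm above the table. Its y starts within 15 degrees of the fence's.
- fence: Straight slotted aluminium profile fixed to the table beyond the module: 670 mm long along its y, 40 mm deep, 30 mm high. Origin: foot of the middle of its near face, the flat face looking at the robot that the module is pushed against. x points away from the robot, square to that face (the profile fills x = 0 to 40 mm); y along the face; z up.
- end_stop: Aluminium block with two bolts on top, fixed against the fence's near face near its left or right end (it varies; the carton is near the other). 94 mm along x (square to the fence), 60 mm along y, 26 mm high (33 over the bolts). Origin: centre of underside; axes parallel to the fence's. The module goes against its inner side, facing the fence's middle, 30 mm from the origin.
- carton: Small brown cardboard carton, loose, 60 x 90 x 42 mm, standing against or close to the fence near the end that has no stop, its 90 mm side (its y) square to the fence. Not a stop; to be left alone. Origin: centre of its underside.
- spool: Spool of solder wire standing upright, loose, 62 mm across, 46 mm high, to the left in front of the work. To be left alone. Origin: centre of its underside.
- driver: Nut driver with a yellow handle lying on the table, loose, 171 mm long along its y, 31 mm thick, to the right in front of the work. To be left alone. Origin: under its centre.
There are look-alikes about, which are no part of the job. What is shaped like the end_stop but black or yellow is not meant.

How it is judged:
By the outcome, as a careful person would: the job done as asked, in the order asked, and still so for the second after the job is handed in, with the robot touching nothing.
It also fails if it takes over 72 s, if anything falls off the work surface, if the arm or the gripper's body presses on something with over 40 N, if the wrist force passes 120 N, or if a joint passes its speed limit or range.

## Robot

A 7-joint arm with a two-finger parallel gripper is mounted at the origin on the work surface; the furniture and walls round the work are solid. World frame = base frame: x ahead of the robot, y to its left, z up, the work surface at z = 0. Lengths are in m, angles in rad, forces in N, time in s.
With the tool pointing down it reaches from about 0.4 to 0.85 m from the base axis. Payload 4.5 kg.
Tool frame: the origin (TCP) lies at the very end of the fingers, on their centre line; the grasp point (between the pads) lies 19 mm behind it; z points along the fingers, y is the line along which they close (so a half turn about z gives the same grasp; the last joint's range is limited). The gripper opens to 88 mm and grips with 3 to 60 N. Pads are 18 mm wide; open, the fingers measure 123 mm over their backs; the gripper's body (75 mm by 187 mm) begins 45 mm behind the grasp point.
Start: joints at [-1.117, 0.689, -0.195, 1.565, 0.157, 0.902, -0.215], TCP at [0.255, 0.571, 0.208] pointing down, gripper open.
Joint ranges: [-3.01, 3.01], [-0.46, 2.08], [-1.47, 1.51], [0.13, 2.56], [-1, 4.14], [0.04, 2.09], [-2.66, 2.66]. Speed limits (rad/s): [2.57, 2.57, 3.14, 3.14, 3.14, 3.14, 3.14].

## Interface

Orientations are given as a unit quaternion [x, y, z, w].
In Python, from plant import r gives the robot as it stands. The module is installed in compiled form; this text tells all that it offers.
- The arm moves only by the tool step_arm, never from a script. Its argument "increments" is a list of rows, each a list of 2 entries, a list of its own where there are three numbers: the shift along the world's x, y, z in cm, then the turn, a rotation vector about the world's x, y, z in degrees. A call has exactly 10 rows; each row shifts and turns the commanded pose from where the row before left it; what a row does not reach is not made up. A row lasts 1/10 s, in which the tool goes at most 50 mm and 8.59 degrees, less where a joint would pass 70% of its speed; a pose out of reach is approached as far as the arm can. A call is refused whole if a number of a shift passes 5 or a number of a turn 8.59, either way. A call with a gripper value outside its range is refused whole. "fingers" is the opening, from 0 (shut) to 1 (fully open), set as the call begins (left out, the last holds). The fingers move at their own pace and stop on an object; "grip_force" is the grip in N (left out, the last holds). Time passes only in rows, so rows that do not move let the fingers close, or fill a call up. It gives the time, the measured TCP pose, the force, the opening and the grip force at its end, in the units of the state.
- r.get_state(): the state, without advancing time (a new reading comes with each control period).
- r.snapshot(name): name is "scene" or "top"; returns (picture, depth): 400x640x3 uint8, red, green, blue; 400x640 float32, m along the optical axis (not along the pixel's ray), 0 where there is no reading.
- r.calibration(name): a dict with "fov_y" (degrees; the focal length in pixels is half the picture's height over the tangent of half this angle, whatever the lens; pixels are square), "cx", "cy" (the principal point, pixels), "R" (3x3) and "t" (3): a world point X has camera coordinates R X + t. Camera axes: x right, y down, z forward; pixel columns grow to the right and rows downward; lengths in m; the calibration is good to about 2 mm. A picture is of the moment at which its call begins. calibration takes no time and is no camera call.
- r.finish_job(): hands the job in; it is judged then, once.
The state is a dict: "clock": time; "q": joint angles; "qd": joint speeds; "joint_torque": joint torques, N m; "tool_pos": TCP position; "eef_rot": TCP orientation; "contact_force": force on the tool from outside, world axes, zero at the start; "moment": the same for the moment, N m; "opening": opening from 0.0 (shut) to 1.0 (fully open); "finger_force": force on a finger pad.
Only numpy, scipy, OpenCV 4.12 (cv2) and the standard library are available. Lean on these libraries where they do the work, as an engineer would, in place of code of your own. Each camera call takes 0.05 s, during which the arm holds its last target. There are 200 camera calls.

## Working session

There is one attempt and no reset: what is moved stays moved. The work goes in short steps, Python scripts to look and compute and a tool call to move; the robot and the scene stay as the last step left them, time stands still between calls to the robot, and variables do not carry over. Pictures are saved under pics/ and viewed, at most 10 in all, crops included, and the job is handed in when it is done.

Besides the shell and the picture viewer there is one more tool, called after "Call:" as name([rows], argument=value, ...), one row to a line, values as JSON. step_arm: Moves the arm, as the interface text tells. Its arguments: {"type":"object","properties":{"increments":{"type":"array","items":{"type":"array"}},"fingers":{"type":"number"},"grip_force":{"type":"number"}},"required":["increments"]}

```bash
mkdir -p pics; cat > h.py <<'E'
import numpy as np, cv2
from plant import r
def cam(n):
    c=r.calibration(n); f=200/np.tan(np.radians(c["fov_y"])/2)
    return f,c["cx"],c["cy"],np.array(c["R"]),np.array(c["t"])
def ray(n,uv,z):
    f,cx,cy,R,t=cam(n); uv=np.atleast_2d(uv).astype(float)
    d=np.c_[(uv[:,0]-cx)/f,(uv[:,1]-cy)/f,np.ones(len(uv))]@R
    o=-R.T@t
    return o+d*((z-o[2])/d[:,2])[:,None]
def proj(n,X):
    f,cx,cy,R,t=cam(n); p=np.atleast_2d(X)@R.T+t
    return np.c_[f*p[:,0]/p[:,2]+cx,f*p[:,1]/p[:,2]+cy]
def cloud(n,D):
    f,cx,cy,R,t=cam(n); v,u=np.mgrid[:400,:640]
    p=np.stack([(u-cx)/f*D,(v-cy)/f*D,D],-1)
    return (p-t)@R
E
python3 - <<'E'
from h import *
for n in("top","scene"):
    p,d=r.snapshot(n); cv2.imwrite(f"pics/{n}0.png",p[:,:,::-1]); np.savez(f"{n}0.npz",p=p,d=d)
    f,cx,cy,R,t=cam(n); print(n,f,cx,cy,R.round(3).tolist(),(-R.T@t).round(3))
s=r.get_state(); print({k:np.round(v,3) for k,v in s.items()})
E
```

```text
top 374.11725669349437 324.97775388497075 200.7180819758176 [[0.023, -1.0, -0.001], [-0.985, -0.022, -0.17], [0.17, 0.005, -0.985]] [ 0.36  -0.02   1.268]
scene 475.5328685870763 322.27736652398806 200.1378905565756 [[-0.757, -0.653, -0.023], [-0.256, 0.329, -0.909], [0.601, -0.682, -0.417]] [-0.357  1.069  0.689]
{'clock': np.float64(0.1), 'q': array([-1.117,  0.69 , -0.195,  1.566,  0.157,  0.902, -0.215]), 'qd': array([ 0.   , -0.002, -0.001, -0.003, -0.001, -0.001,  0.001]), 'joint_torque': array([-3.0000e-03, -5.2850e+01, -1.2720e+00, -1.5384e+01, -5.3000e-02,
        2.0000e-03,  0.0000e+00]), 'tool_pos': array([0.255, 0.57 , 0.207]), 'eef_rot': array([ 0.208,  0.978, -0.001, -0.   ]), 'contact_force': array([-0.853, -0.503, -0.323]), 'moment': array([ 0.025, -0.021,  0.005]), 'finger_force': np.float64(0.0), 'opening': np.float64(1.0)}
```

View pics/top0.png

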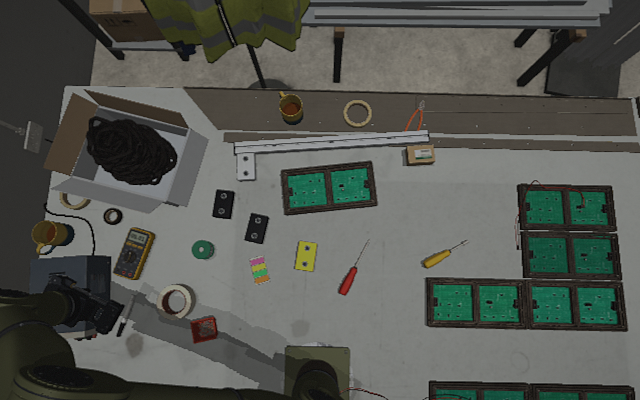

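View pics/scene0.png

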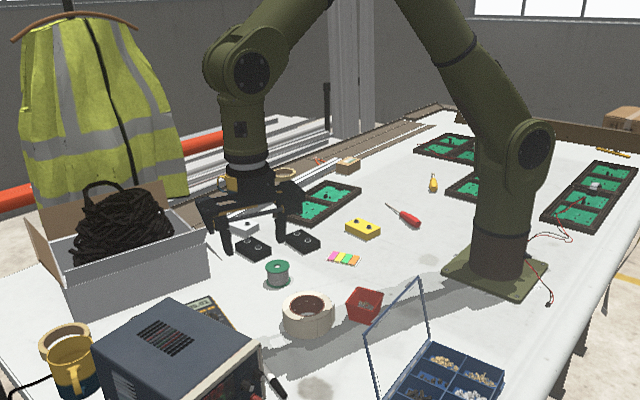

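The top view shows x upward and y to the left. Module candidates: (329,188), which lies in front of the fence and is the one I want, and the spare modules at (567,207), (571,255), (476,303), (576,307) and the bottom edge, which I rule out. End-stop candidates: silver (245,166), which touches the fence and is chosen, against black (224,204), black (257,228) and yellow (306,255). The fence runs (235,146)–(428,135), the carton is at (420,155), the spool at (203,249) and the driver at (440,257). I'll check this in a close crop and measure.

```bash
python3 - <<'E'
from h import *
z=np.load("top0.npz"); p=z["p"]; d=z["d"]
c=cv2.resize(p[120:270,190:460],None,fx=2.9,fy=2.9,interpolation=cv2.INTER_CUBIC); cv2.imwrite("pics/crop0.png",c[:,:,::-1])
g=p.astype(int)
# module: dark+green blob
hsv=cv2.cvtColor(p,cv2.COLOR_RGB2HSV)
m=((hsv[...,2]<110)|((hsv[...,1]>120)&(hsv[...,0]>60)&(hsv[...,0]<95))).astype(np.uint8)
m[:157]=0;m[218:]=0;m[:,:274]=0;m[:,385:]=0
n,l,s,ce=cv2.connectedComponentsWithStats(m); k=1+s[1:,4].argmax(); print(s[k])
ct=max(cv2.findContours((l==k).astype(np.uint8),0,1)[0],key=cv2.contourArea)[:,0]
X=ray("top",ct,0.022)[:,:2]
rc=cv2.minAreaRect((X*1000).astype(np.float32)); print("module top rect mm",rc,cv2.boxPoints(rc).round(1).tolist())
P=cloud("top",d)
print("heights", [(q,P[q[1],q[0]].round(3).tolist()) for q in [(245,166),(300,138),(329,168),(420,150),(224,204),(260,190),(203,246)]])
# top face of fence from depth
Z=P[...,2]
v,u=np.mgrid[:400,:640]
for nme,box,lo,hi in(("fence",(225,435,125,156),.022,.036),("stop",(233,260,150,185),.018,.04),("carton",(400,440,138,170),.036,.05),("module",(274,385,155,220),.015,.03)):
    b=(u>=box[0])&(u<box[1])&(v>=box[2])&(v<box[3])&(Z>lo)&(Z<hi)
    Q=P[b]; rr=cv2.minAreaRect((Q[:,:2]*1000).astype(np.float32)); print(nme,b.sum(),Q[:,2].mean().round(4),rr,cv2.boxPoints(rr).round().tolist())
E
```

```text
[ 280  160   98   56 4378]
module top rect mm ((620.4393920898438, -22.859771728515625), (163.1811065673828, 323.3670349121094), 7.30950927734375) [[518.9000244140625, 127.0999984741211], [560.0999755859375, -193.60000610351562], [721.9000244140625, -172.8000030517578], [680.7999877929688, 147.89999389648438]]
heights [((245, 166), [0.687, 0.261, 0.031]), ((300, 138), [0.79, 0.077, 0.033]), ((329, 168), [0.691, -0.025, 0.014]), ((420, 150), [0.753, -0.333, 0.043]), ((224, 204), [0.555, 0.326, 0.025]), ((260, 190), [0.61, 0.211, 0.001]), ((203, 246), [0.412, 0.379, 0.043])]
fence 2189 0.0296 ((787.971435546875, -30.021942138671875), (110.26325225830078, 677.9577026367188), 1.6181467771530151) [[723.0, 307.0], [742.0, -370.0], [853.0, -367.0], [834.0, 310.0]]
stop 559 0.0272 ((693.0494384765625, 261.6099548339844), (89.5103530883789, 103.960205078125), 89.79972076416016) [[641.0, 217.0], [745.0, 217.0], [745.0, 306.0], [641.0, 307.0]]
carton 468 0.0426 ((756.0732421875, -331.263916015625), (90.32369995117188, 93.49739837646484), 4.91341495513916) [[707.0, -289.0], [715.0, -382.0], [805.0, -374.0], [797.0, -281.0]]
module 1576 0.0205 ((622.9964599609375, -23.189651489257812), (158.91224670410156, 317.35400390625), 7.455556869506836) [[524.0, 124.0], [565.0, -191.0], [722.0, -170.0], [681.0, 144.0]]
```

View pics/crop0.png

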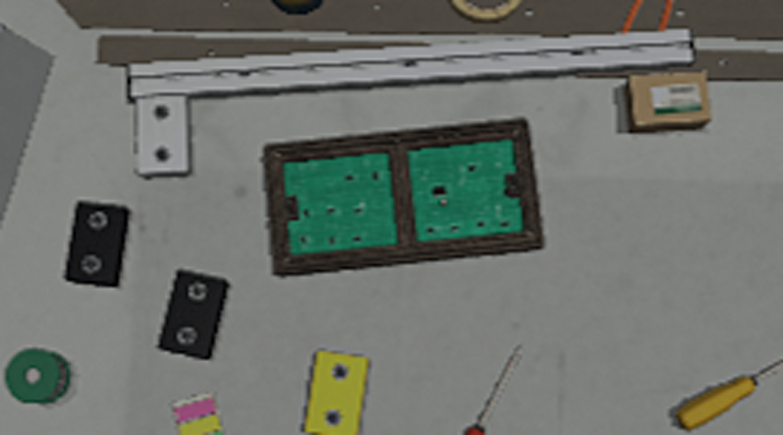

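```bash
cat >> h.py <<'E'
def line(n,pts,z):
    X=ray(n,pts,z)[:,:2]; vx,vy,x,y=cv2.fitLine((X*1000).astype(np.float32),cv2.DIST_HUBER,0,.01,.01).ravel()
    return x,y,np.degrees(np.arctan2(vx,vy)) # x,y mm; angle: dx per dy
def edge(n,p,u0,u1,v0,v1,pol,z,step=1):
    "strongest vertical-gradient row per column with sign pol, along guide v0->v1"
    g=cv2.GaussianBlur(cv2.cvtColor(p,cv2.COLOR_RGB2GRAY).astype(np.float32),(3,3),0); dy=(np.roll(g,-1,0)-np.roll(g,1,0))*pol
    o=[]
    for u in range(u0,u1,step):
        vc=int(round(v0+(v1-v0)*(u-u0)/(u1-u0))); w=dy[vc-4:vc+5,u]; k=w[1:-1].argmax()+1
        a,b,c=w[k-1:k+2]; s=(a-c)/(2*(a-2*b+c)+1e-9); o.append((u,vc-4+k+np.clip(s,-.5,.5)))
    return np.array(o)
E
python3 - <<'E'
from h import *
z=np.load("top0.npz"); p=z["p"]; d=z["d"]
g=cv2.cvtColor(p,cv2.COLOR_RGB2GRAY)
for u in(280,330,390): print(u,g[130:175,u].tolist())
for v in (160,170): print(v,g[v,228:270].tolist())
P=cloud("top",d); Z=P[...,2]
for u in(280,330,390): print((P[140:160,u,[0,2]]*1000).round().astype(int).tolist())
for v in (160,170): print((P[v,250:262,1:]*1000).round().astype(int).tolist())
hsv=cv2.cvtColor(p,cv2.COLOR_RGB2HSV)
print("module near R/L top corners etc; yellow block", ray("top",[(306,243),(295,270),(318,270),(351,290),(368,240)],.02).round(3).tolist())
E
```

```text
280 [53, 128, 139, 95, 72, 71, 72, 70, 59, 142, 152, 152, 157, 101, 102, 119, 147, 150, 153, 163, 82, 45, 46, 112, 136, 136, 134, 134, 134, 134, 134, 133, 136, 136, 135, 134, 134, 135, 136, 139, 122, 108, 109, 111, 76]
330 [69, 61, 127, 139, 94, 58, 147, 155, 153, 161, 86, 56, 39, 145, 155, 153, 163, 87, 42, 46, 113, 136, 137, 134, 134, 135, 136, 136, 135, 136, 135, 135, 137, 142, 103, 48, 44, 41, 23, 43, 45, 40, 62, 53, 48]
390 [69, 60, 142, 155, 153, 156, 130, 74, 58, 146, 155, 153, 163, 85, 35, 73, 69, 130, 136, 135, 135, 134, 132, 130, 128, 127, 126, 128, 127, 127, 129, 130, 131, 132, 132, 131, 132, 132, 132, 133, 133, 133, 134, 134, 133]
160 [133, 134, 133, 133, 133, 132, 134, 137, 101, 118, 153, 149, 147, 147, 151, 126, 85, 75, 74, 118, 150, 152, 148, 148, 151, 146, 98, 82, 121, 127, 126, 126, 129, 130, 129, 132, 132, 131, 133, 133, 134, 133]
170 [134, 134, 135, 134, 134, 133, 134, 139, 98, 116, 155, 149, 150, 150, 150, 155, 151, 124, 130, 154, 154, 152, 151, 151, 153, 155, 111, 62, 103, 129, 134, 132, 132, 133, 134, 132, 131, 130, 128, 128, 128, 128]
[[782, 32], [778, 33], [77
[... 326 characters left out ...]
-2], [748, 2], [747, -5], [741, 1], [737, 3], [734, 2], [729, 6], [727, -1]]
[[790, 32], [787, 31], [785, 27], [781, 26], [780, 21], [781, 7], [779, 0], [775, 1], [771, 2], [769, -2], [763, 5], [760, 4], [757, 0], [753, 2], [750, 1], [746, 1], [743, -2], [738, 4], [735, 1], [732, 1]]
[[246, 27], [243, 29], [240, 25], [237, 25], [236, 10], [234, 2], [231, 1], [227, 5], [225, -7], [220, 2], [218, -3], [215, -5]]
[[245, 24], [241, 26], [238, 24], [234, 27], [231, 26], [233, -3], [229, 1], [225, 3], [221, 4], [219, -3], [215, 1], [212, -3]]
module near R/L top corners etc; yellow block [[0.431, 0.046, 0.02], [0.342, 0.079, 0.02], [0.344, 0.004, 0.02], [0.282, -0.105, 0.02], [0.446, -0.16, 0.02]]
```

```bash
python3 - <<'E'
from h import *
z=np.load("top0.npz"); p=z["p"]
e=edge("top",p,265,400,150.5,142,-1,.03); print("fence near top edge",line("top",e,.03))
F=ray("top",[(280,149.6),(390,142.6)],.03); print(F.round(4))
print("fence ends",ray("top",[(235,152),(429,140)],.03).round(3))
print("module far edge",line("top",edge("top",p,290,368,168.7,162,-1,.022),.022))
print("module near edge",line("top",edge("top",p,292,368,213,206.5,1,.022),.022))
pt=np.ascontiguousarray(p.transpose(1,0,2))
e=edge("top",pt,156,178,254,254.5,-1,.026)[:,::-1]; X=ray("top",e,.026); print("stop inner",X[:,:2].mean(0), X[[2,-3],:2].round(4))
e=edge("top",pt,172,206,282,285,-1,.022)[:,::-1]
for v in(180,195): print(pt[272:292,v].mean(1).astype(int), pt[366:382,v].mean(1).astype(int))
E
```

```text
fence near top edge (np.float32(757.1478), np.float32(27.864954), np.float32(174.96156))
[[ 0.7479  0.1447  0.03  ]
 [ 0.7816 -0.2336  0.03  ]]
fence ends [[ 0.736  0.299  0.03 ]
 [ 0.794 -0.368  0.03 ]]
module far edge (np.float32(704.5539), np.float32(-51.366695), np.float32(172.72504))
module near edge (np.float32(535.7073), np.float32(7.196964), np.float32(172.62843))
stop inner [0.68710186 0.23294489] [[0.7171 0.2357]
 [0.6572 0.2305]]
[126 125 126 125 125 125 128 132 110  59  32  40  47  45  43  44  62  72
  66  66] [ 43  39  38  35  34  43  37  30  69 118 136 131 131 130 131 133]
[126 126 126 126 126 126 127 128 131 132 102  46  35  45  46  48  44  34
  29  23] [ 82  76  75  61  28  34  41  51  40  38  64 111 131 129 126 127]
```

Call:
step_arm([
  [[3,-4,0],[0,0,4]],
  [[3,-4,0],[0,0,4]],
  [[3,-4,0],[0,0,4]],
  [[3,-4,0],[0,0,4]],
  [[2,-4,0],[0,0,4]],
  [[2,-4,0],[0,0,3]],
  [[2,-4,0],[0,0,2]],
  [[2,-4,0],[0,0,0]],
  [[1,-4,0],[0,0,0]],
  [[0,-4,0],[0,0,0]],
])

```text
clock: 1.1
tool_pos: [0.4661, 0.1686, 0.2077]
eef_rot: [-0.007, 1.0, 0.0, 0.0]
contact_force: [-0.3, 0.3, -0.7]
opening: 1.0
finger_force: 0.0
```

Call:
step_arm([
  [[0.5,-4,0],[0,0,1]],
  [[0.5,-4,0],[0,0,1]],
  [[0.5,-4,0],[0,0,1]],
  [[0.5,-4,0],[0,0,1.2]],
  [[0.4,-4.3,0],[0,0,0]],
  [[0,0,-3.6],[0,0,0]],
  [[0,0,-3.6],[0,0,0]],
  [[0,0,-3.6],[0,0,0]],
  [[0,0,-3.6],[0,0,0]],
  [[0,0,-2.4],[0,0,0]],
])

```text
clock: 2.1
tool_pos: [0.4876, -0.0323, 0.0378]
eef_rot: [-0.045, 0.999, 0.0, -0.001]
contact_force: [-0.5, 0.0, -0.4]
opening: 1.002
finger_force: 0.0
```

Call:
step_arm([
  [[0,0,-1],[0,0,0]],
  [[0,0,-1],[0,0,0]],
  [[0,0,-0.5],[0,0,0]],
  [[0,0,-0.2],[0,0,0]],
  [[0,0,0],[0,0,0]],
  [[0.4,0,0],[0,0,0]],
  [[0.4,0,0],[0,0,0]],
  [[0.4,0.1,0],[0,0,0]],
  [[0.4,0,0],[0,0,0]],
  [[0.4,0.1,0],[0,0,0]],
])

```text
clock: 3.1
tool_pos: [0.5092, -0.0303, 0.0131]
eef_rot: [-0.045, 0.999, 0.0, 0.0]
contact_force: [-0.1, -0.0, -0.6]
opening: 0.998
finger_force: 0.0
```

Call:
step_arm([
  [[0.4,0,-0.3],[0,0,0]],
  [[0.4,0.1,0],[0,0,0]],
  [[0.4,0,0],[0,0,0]],
  [[0.4,0,0],[0,0,0]],
  [[0.4,0.1,0],[0,0,0]],
  [[0.4,0,0],[0,0,0]],
  [[0.4,0,0],[0,0,0]],
  [[0.4,0.1,0],[0,0,0]],
  [[0.4,0,0],[0,0,0]],
  [[0.4,0.1,0],[0,0,0]],
])

```text
clock: 4.1
tool_pos: [0.549, -0.0264, 0.01]
eef_rot: [-0.045, 0.999, -0.0, -0.0]
contact_force: [-0.3, 0.4, 0.3]
opening: 0.997
finger_force: 0.0
```

```bash
python3 - <<'E'
from h import *
p,d=r.snapshot("top"); np.savez("top1.npz",p=p,d=d)
cv2.imwrite("pics/t1.png",cv2.resize(p[110:290,190:460],None,fx=2.9,fy=2.9,interpolation=cv2.INTER_CUBIC)[:,:,::-1])
print(r.get_state()["contact_force"])
E
```

```text
[ 1.67514042 -0.12314164  0.228173  ]
```

View pics/t1.png

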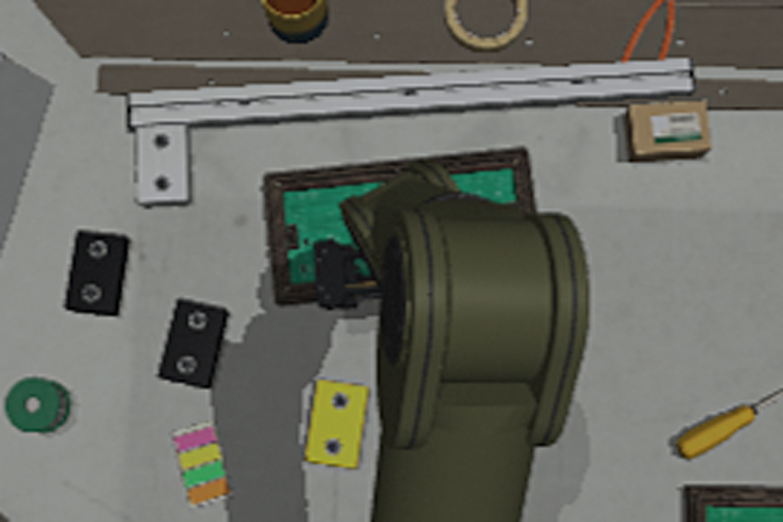

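```bash
python3 - <<'E'
from h import *
p=np.load("top1.npz")["p"]
g=cv2.cvtColor(p,cv2.COLOR_RGB2GRAY)
for u in (290,310,350,366): print(u,g[155:180,u].tolist(), cv2.cvtColor(np.load("top0.npz")["p"],cv2.COLOR_RGB2GRAY)[155:180,u].tolist())
q,d=r.snapshot("scene"); cv2.imwrite("pics/s1.png",cv2.resize(q[150:260,220:400],None,fx=4,fy=4,interpolation=cv2.INTER_CUBIC)[:,:,::-1])
E
```

```text
290 [144, 145, 145, 144, 144, 143, 145, 145, 144, 142, 143, 144, 149, 123, 57, 32, 46, 26, 39, 38, 28, 81, 90, 89, 86] [135, 135, 135, 135, 134, 133, 134, 134, 135, 133, 133, 134, 139, 114, 53, 28, 42, 26, 35, 35, 25, 76, 84, 82, 80]
310 [135, 135, 136, 136, 137, 136, 137, 137, 139, 139, 145, 104, 46, 45, 54, 30, 53, 43, 35, 86, 90, 92, 84, 46, 27] [127, 125, 127, 127, 127, 127, 127, 127, 130, 129, 135, 97, 43, 42, 51, 28, 48, 38, 31, 79, 85, 83, 84, 84, 92]
350 [141, 139, 138, 137, 135, 138, 144, 103, 46, 40, 36, 23, 55, 41, 31, 86, 93, 95, 93, 90, 92, 66, 49, 37, 37] [132, 130, 128, 127, 126, 128, 134, 97, 44, 38, 37, 19, 51, 36, 30, 79, 87, 88, 86, 84, 79, 79, 88, 102, 92]
366 [138, 138, 139, 140, 143, 139, 72, 23, 45, 35, 35, 51, 37, 54, 74, 69, 70, 74, 72, 78, 77, 71, 91, 92, 90] [130, 129, 130, 130, 133, 131, 69, 21, 42, 32, 32, 48, 32, 50, 69, 64, 67, 67, 68, 74, 71, 66, 85, 86, 85]
```

View pics/s1.png

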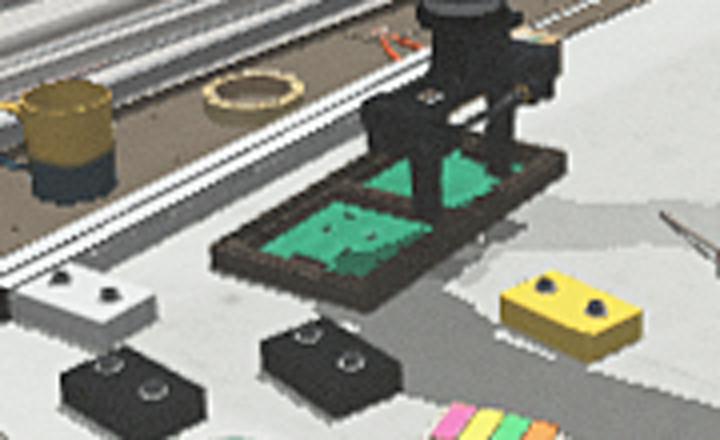

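```bash
python3 - <<'E'
from h import *
t=np.array([.549,-.0264,.01]); e=np.array([-.0878,.9961,0])
for n,o,k in(("scene",(220,150),4),("top",(190,110),2.9)):
    for s in(-.06,-.044,0,.044,.06):
        print(n,s,((proj(n,t+s*e)-o)*k).round(0),((proj(n,t+s*e+[0,0,.06])-o)*k).round(0))
m=[[.5189,.1271,.022],[.560,-.1936,.022]]
print(((proj("scene",m)-(220,150))*4).round())
E
```

```text
scene -0.06 [[502. 204.]] [[502. 139.]]
scene -0.044 [[492. 211.]] [[492. 145.]]
scene 0 [[463. 230.]] [[462. 163.]]
scene 0.044 [[432. 249.]] [[431. 182.]]
scene 0.06 [[421. 257.]] [[419. 189.]]
top -0.06 [[453. 283.]] [[456. 275.]]
top -0.044 [[439. 284.]] [[441. 276.]]
top 0 [[402. 286.]] [[402. 278.]]
top 0.044 [[364. 289.]] [[363. 281.]]
top 0.06 [[350. 290.]] [[348. 282.]]
[[365. 295.]
 [572. 150.]]
```

```bash
python3 - <<'E'
from h import *
q,d=r.snapshot("scene"); P=cloud("scene",d)
for u in (323,327,331): print(u,[(v,(P[v,u]*1000).round().astype(int).tolist(),int(q[v,u].mean())) for v in range(194,222,2)])
for u in (344,): print(u,[(v,(P[v,u]*1000).round().astype(int).tolist(),int(q[v,u].mean())) for v in range(180,206,2)])
E
```

```text
323 [(194, [550, 34, 79], 40), (196, [548, 37, 74], 35), (198, [552, 32, 64], 60), (200, [550, 35, 59], 50), (202, [599, -21, 18], 56), (204, [599, -21, 10], 50), (206, [593, -13, 8], 143), (208, [580, 2, 9], 76), (210, [574, 9, 7], 56), (212, [542, 45, 23], 56), (214, [536, 52, 20], 59), (216, [533, 56, 15], 57), (218, [530, 59, 11], 59), (220, [530, 60, 4], 80)]
327 [(194, [537, 30, 82], 46), (196, [533, 35, 77], 44), (198, [538, 29, 67], 42), (200, [536, 32, 62], 55), (202, [535, 34, 56], 50), (204, [536, 32, 48], 46), (206, [584, -23, 6], 90), (208, [555, 10, 20], 45), (210, [541, 27, 23], 55), (212, [535, 34, 21], 54), (214, [534, 36, 15], 58), (216, [536, 33, 6], 54), (218, [529, 41, 4], 114), (220, [525, 47, 0], 140)]
331 [(194, [634, -104, 8], 144), (196, [624, -92, 8], 135), (198, [608, -73, 11], 127), (200, [605, -70, 6], 137), (202, [574, -32, 21], 61), (204, [563, -19, 21], 57), (206, [550, -4, 23], 49), (208, [542, 6, 22], 63), (210, [536, 13, 19], 56), (212, [538, 11, 11], 57), (214, [539, 9, 3], 63), (216, [533, 17, 0], 105), (218, [522, 30, 1], 103), (220, [512, 42, 2], 119)]
344 [(180, [551, -74, 92], 52), (182, [549, -71, 86], 41), (184, [547, -69, 81], 52), (186, [551, -74, 70], 52), (188, [552, -75, 63], 48), (190, [550, -72, 57], 47), (192, [546, -68, 52], 52), (194, [547, -69, 44], 77), (196, [572, -100, 19], 75), (198, [558, -82, 22], 50), (200, [548, -70, 21], 54), (202, [546, -67, 16], 57), (204, [546, -68, 8], 52)]
```

```bash
python3 - <<'E'
from h import *
q,d=r.snapshot("scene"); P=cloud("scene",d)
for u in (325,328,344,348): print(u,[(v,(P[v,u]*1000).round().astype(int).tolist(),int(q[v,u].mean())) for v in range(166,206,2)])
z=np.load("scene0.npz"); P=cloud("scene",z["d"]); 
for u in (226,284): print(u,[(v,(P[v,u]*1000).round().astype(int).tolist()) for v in range(196,262,4)])
s=r.get_state(); print(s["tool_pos"],s["q"])
E
```

```text
325 [(166, [793, -259, 31], 226), (168, [778, -241, 32], 224), (170, [570, -1, 145], 44), (172, [562, 8, 143], 39), (174, [776, -239, 8], 131), (176, [531, 45, 149], 47), (178, [517, 61, 151], 49), (180, [509, 70, 149], 53), (182, [512, 67, 141], 50), (184, [512, 68, 135], 48), (186, [522, 56, 122], 52), (188, [523, 56, 115], 51), (190, [520, 59, 110], 43), (192, [541, 35, 89], 48), (194, [538, 38, 84], 53), (196, [543, 33, 74], 50), (198, [547, 29, 65], 48), (200, [545, 32, 59], 49), (202, [545, 31, 52], 47), (204, [548, 28, 43], 43)]
328 [(166, [563, -8, 158], 31), (168, [563, -7, 152], 43), (170, [559, -3, 147], 48), (172, [560, -3, 140], 56), (174, [774, -254, 4], 138), (176, [522, 41, 150], 41), (178, [517, 47, 147], 60), (180, [505, 62, 148], 46), (182, [507, 59, 139], 50), (184, [507, 60, 134], 53), (186, [508, 59, 126], 51), (188, [509, 57, 119], 43), (190, [510, 56, 112], 45), (192, [533, 30, 90], 45), (194, [531, 32, 84], 45), (196, [531, 32, 77], 44), (198, [530, 33, 71], 51), (200, [530, 34, 65], 50), (202, [532, 31, 56], 54), (204, [534, 29, 47], 49)]
344 [(166, [524, -4
[... 1329 characters left out ...]
, 290]), (236, [265, 624, 282]), (240, [267, 624, 273]), (244, [266, 626, 266]), (248, [267, 626, 257]), (252, [269, 625, 248]), (256, [604, 390, 0]), (260, [585, 405, 1])]
284 [(196, [209, 529, 342]), (200, [220, 519, 327]), (204, [208, 532, 328]), (208, [206, 534, 321]), (212, [206, 535, 313]), (216, [221, 521, 295]), (220, [218, 524, 289]), (224, [222, 522, 278]), (228, [222, 522, 270]), (232, [222, 523, 262]), (236, [221, 525, 254]), (240, [221, 525, 246]), (244, [524, 241, 0]), (248, [504, 261, 3]), (252, [491, 274, 1]), (256, [476, 290, 1]), (260, [462, 303, 0])]
[ 0.54860612 -0.02618052  0.00998642] [ 0.10029686  0.90902165 -0.23098631  1.92194957  0.52291138  0.36978309
  1.12423017]
```

The scene picture shows the fingertips hovering over the module's near rim (crop (428,215)). Depth puts the tips at z≈0.044, while the state reports 0.010. The reported z is therefore about 34 mm low, and the module hasn't been touched. I'll back off, then descend by the camera and the force.

Call:
step_arm([
  [[-1.5,-0.1,0],[0,0,0]],
  [[-1.5,-0.1,0],[0,0,0]],
  [[-1.5,-0.1,0],[0,0,0]],
  [[-1.0,-0.1,0],[0,0,0]],
  [[0,0,-0.6],[0,0,0]],
  [[0,0,-0.6],[0,0,0]],
  [[0,0,-0.5],[0,0,0]],
  [[0,0,-0.5],[0,0,0]],
  [[0,0,-0.4],[0,0,0]],
  [[0,0,0],[0,0,0]],
])

```text
clock: 5.3
tool_pos: [0.4936, -0.0302, -0.0167]
eef_rot: [-0.045, 0.999, 0.0, -0.0]
contact_force: [0.3, -0.3, 0.0]
opening: 0.999
finger_force: 0.0
```

```bash
python3 - <<'E'
from h import *
s=r.get_state(); print(s["tool_pos"],s["contact_force"])
q,d=r.snapshot("scene"); P=cloud("scene",d)
for sgn in(-.055,.055):
    c=proj("scene",s["tool_pos"]+[-.005*sgn/.055-.009,sgn,.05])[0]; u=int(c[0]); v0=int(c[1])
    for uu in(u-1,u+2): print(uu,[(v,(P[v,uu]*1000).round().astype(int).tolist(),int(q[v,uu].mean())) for v in range(v0-4,v0+24,2)])
E
```

```text
[ 0.49355671 -0.03016919 -0.01665891] [ 0.33841336 -0.25630377  0.01079715]
359 [(195, [487, -72, 56], 52), (197, [489, -74, 48], 50), (199, [492, -78, 38], 58), (201, [488, -73, 34], 53), (203, [492, -79, 23], 54), (205, [487, -72, 20], 97), (207, [503, -94, 0], 125), (209, [495, -83, -1], 110), (211, [483, -67, 1], 105), (213, [474, -55, 1], 112), (215, [463, -40, 3], 201), (217, [456, -31, 1], 201), (219, [419, 19, 26], 195), (221, [410, 31, 27], 182)]
362 [(195, [483, -82, 54], 96), (197, [486, -87, 44], 114), (199, [485, -86, 37], 125), (201, [485, -86, 30], 111), (203, [485, -86, 23], 136), (205, [500, -107, 3], 199), (207, [494, -99, 0], 172), (209, [482, -82, 3], 108), (211, [475, -73, 1], 107), (213, [467, -62, 1], 146), (215, [457, -49, 1], 195), (217, [452, -41, -1], 201), (219, [410, 16, 28], 191), (221, [406, 22, 24], 193)]
341 [(208, [481, 30, 49], 45), (210, [481, 30, 42], 54), (212, [484, 26, 33], 53), (214, [484, 27, 26], 49), (216, [483, 27, 20], 70), (218, [498, 9, 1], 112), (220, [490, 19, 0], 110), (222, [479, 33, 2], 105), (224, [472, 41, 1], 116), (226, [460, 56, 4], 136), (228, [456, 61, 0], 131), (230, [449, 71, 0], 131), (232, [437, 86, 3], 127), (234, [429, 95, 3], 122)]
344 [(208, [478, 18, 46], 81), (210, [481, 15, 37], 62), (212, [479, 17, 31], 53), (214, [475, 23, 28], 57), (216, [472, 26, 23], 63), (218, [493, 0, -1], 135), (220, [483, 13, 0], 106), (222, [472, 26, 2], 105), (224, [463, 38, 2], 104), (226, [456, 46, 1], 169), (228, [452, 51, -3], 223), (230, [439, 68, 2], 199), (232, [432, 77, 1], 174), (234, [424, 87, 1], 221)]
```

Call:
step_arm([
  [[0,0,-0.4],[0,0,0]],
  [[0,0,-0.4],[0,0,0]],
  [[0.4,0,0],[0,0,0]],
  [[0.4,0.1,0],[0,0,0]],
  [[0.4,0,0],[0,0,0]],
  [[0.4,0,0],[0,0,0]],
  [[0.4,0.1,0],[0,0,0]],
  [[0.4,0,0],[0,0,0]],
  [[0.4,0,0],[0,0,0]],
  [[0.4,0.1,0],[0,0,0]],
])

```text
clock: 6.35
tool_pos: [0.526, -0.0274, -0.0239]
eef_rot: [-0.045, 0.999, -0.0, -0.0]
contact_force: [-0.4, 0.3, -0.4]
opening: 0.996
finger_force: 0.0
```

Call:
step_arm([
  [[0.4,0,0],[0,0,0]],
  [[0.4,0.1,0],[0,0,0]],
  [[0.4,0,0],[0,0,0]],
  [[0.4,0,0],[0,0,0]],
  [[0.4,0.1,0],[0,0,0]],
  [[0,0,0],[0,0,0]],
  [[0,0,0],[0,0,0]],
  [[0.2,0,0],[0,0,0]],
  [[0.2,0,0],[0,0,0]],
  [[0.2,0,0],[0,0,0]],
])

```text
clock: 7.35
tool_pos: [0.5509, -0.0255, -0.024]
eef_rot: [-0.045, 0.999, -0.0, -0.001]
contact_force: [-3.1, 0.5, 1.0]
opening: 1.0
finger_force: 1.6
```

```bash
python3 - <<'E'
from h import *
p,d=r.snapshot("top"); P=cloud("top",d)
g=cv2.cvtColor(p,cv2.COLOR_RGB2GRAY)
for u in (290,310,350,366): print(u,g[145:180,u].tolist())
q,d=r.snapshot("scene"); cv2.imwrite("pics/s2.png",cv2.resize(q[150:260,220:400],None,fx=4,fy=4,interpolation=cv2.INTER_CUBIC)[:,:,::-1])
E
```

```text
290 [163, 161, 161, 168, 127, 62, 41, 110, 144, 144, 143, 144, 144, 144, 142, 143, 152, 112, 48, 44, 37, 23, 46, 38, 24, 83, 86, 84, 85, 84, 82, 87, 82, 86, 85]
310 [162, 163, 174, 91, 37, 43, 116, 140, 139, 136, 134, 134, 135, 135, 137, 146, 84, 25, 50, 32, 44, 64, 42, 65, 86, 88, 89, 87, 85, 96, 52, 86, 87, 83, 83]
350 [163, 86, 43, 79, 143, 146, 142, 142, 141, 143, 140, 139, 144, 105, 45, 38, 34, 26, 53, 37, 26, 81, 86, 91, 89, 86, 82, 84, 115, 72, 35, 41, 48, 52, 57]
366 [90, 47, 91, 144, 146, 141, 142, 139, 140, 139, 138, 145, 108, 51, 40, 39, 21, 58, 39, 33, 88, 93, 95, 92, 89, 92, 95, 86, 97, 54, 25, 29, 38, 48, 55]
```

View pics/s2.png

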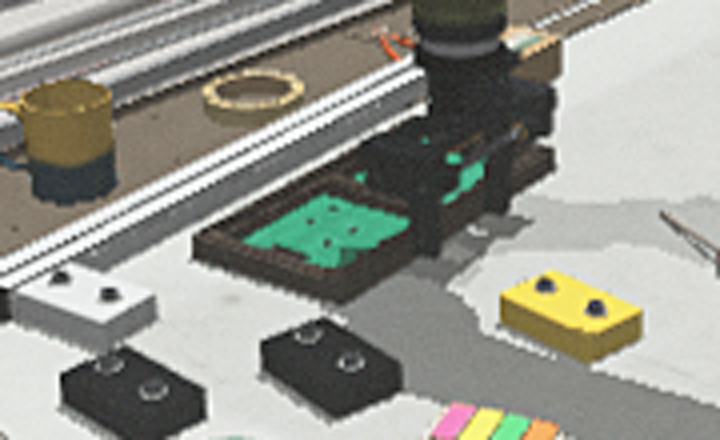

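The scene picture shows the fingers now standing in front of the near side, at (430,250) and (505,205). The module slides and is nearly parallel to the fence. I'll go on pushing.

Call:
step_arm([
  [[0.4,0,0],[0,0,0]],
  [[0.4,0.1,0],[0,0,0]],
  [[0.4,0,0],[0,0,0]],
  [[0.4,0,0],[0,0,0]],
  [[0.4,0.1,0],[0,0,0]],
  [[0.4,0,0],[0,0,0]],
  [[0.4,0,0],[0,0,0]],
  [[0.4,0.1,0],[0,0,0]],
  [[0.2,0,0],[0,0,0]],
  [[0.1,0,0],[0,0,0]],
])

```text
clock: 8.45
tool_pos: [0.5869, -0.022, -0.0239]
eef_rot: [-0.045, 0.999, 0.0, 0.0]
contact_force: [-2.2, -0.3, 1.3]
opening: 0.997
finger_force: 1.3
```

```bash
python3 - <<'E'
from h import *
p,d=r.snapshot("top")
g=cv2.cvtColor(p,cv2.COLOR_RGB2GRAY)
for u in (290,310,350,366): print(u,g[140:170,u].tolist())
print(r.get_state()["contact_force"])
E
```

```text
290 [164, 164, 172, 78, 153, 164, 162, 163, 171, 129, 65, 52, 61, 34, 48, 38, 22, 48, 30, 20, 82, 87, 88, 83, 76, 75, 83, 81, 85, 86]
310 [168, 139, 65, 153, 167, 163, 164, 175, 91, 41, 56, 54, 28, 56, 27, 43, 62, 38, 38, 86, 86, 92, 88, 89, 102, 46, 40, 35, 33, 45]
350 [152, 167, 163, 162, 166, 164, 87, 52, 61, 36, 47, 37, 23, 55, 34, 22, 85, 89, 97, 90, 87, 85, 86, 100, 108, 74, 42, 36, 38, 41]
366 [167, 162, 163, 166, 162, 93, 57, 53, 36, 46, 40, 20, 52, 33, 25, 68, 73, 75, 73, 70, 74, 79, 72, 75, 72, 90, 52, 31, 37, 32]
[-0.51904219 -0.05683965 -0.6731297 ]
```

Call:
step_arm([
  [[0.1,0,0],[0,0,0]],
  [[0.1,0,0],[0,0,0]],
  [[0.1,0,0],[0,0,0]],
  [[0.1,0,0],[0,0,0]],
  [[0.1,0,0],[0,0,0]],
  [[0,0,0],[0,0,0]],
  [[0,0,0],[0,0,0]],
  [[0,0,0],[0,0,0]],
  [[0,0,0],[0,0,0]],
  [[0,0,0],[0,0,0]],
])

```text
clock: 9.5
tool_pos: [0.592, -0.0223, -0.0239]
eef_rot: [-0.045, 0.999, 0.0, 0.0]
contact_force: [-1.7, 0.4, -0.2]
opening: 0.997
finger_force: 0.5
```

Call:
step_arm([
  [[0.1,0,0],[0,0,0]],
  [[0.1,0,0],[0,0,0]],
  [[0,0,0],[0,0,0]],
  [[0,0,0],[0,0,0]],
  [[0,0,0],[0,0,0]],
  [[0,0,0],[0,0,0]],
  [[0,0,0],[0,0,0]],
  [[0,0,0],[0,0,0]],
  [[0,0,0],[0,0,0]],
  [[0,0,0],[0,0,0]],
])

```text
clock: 10.5
tool_pos: [0.5924, -0.0223, -0.024]
eef_rot: [-0.045, 0.999, -0.0, -0.001]
contact_force: [-4.9, 0.3, 4.2]
opening: 1.0
finger_force: 2.5
```

Call:
step_arm([
  [[0.1,0,0],[0,0,0]],
  [[0.1,0,0],[0,0,0]],
  [[0.1,0,0],[0,0,0]],
  [[0,0,0],[0,0,0]],
  [[0,0,0],[0,0,0]],
  [[0,0,0],[0,0,0]],
  [[0,0,0],[0,0,0]],
  [[0,0,0],[0,0,0]],
  [[0,0,0],[0,0,0]],
  [[0,0,0],[0,0,0]],
])

```text
clock: 11.5
tool_pos: [0.5923, -0.0224, -0.0243]
eef_rot: [-0.045, 0.999, -0.0, -0.004]
contact_force: [-10.2, -0.0, 7.3]
opening: 1.002
finger_force: 4.9
```

Call:
step_arm([
  [[-1.5,-0.1,0],[0,0,0]],
  [[-1.5,-0.1,0],[0,0,0]],
  [[0,0,3],[0,0,0]],
  [[0,0,3],[0,0,0]],
  [[0,0,3],[0,0,0]],
  [[0,-2,0],[0,0,-8]],
  [[0,-2,0],[0,0,-8]],
  [[1,-2,0],[0,0,-8]],
  [[1,-2,0],[0,0,-8]],
  [[1,-2,0],[0,0,-8]],
])

```text
clock: 12.5
tool_pos: [0.5988, -0.1253, 0.0666]
eef_rot: [0.302, 0.953, 0.001, 0.002]
contact_force: [-0.2, 0.3, -0.4]
opening: 0.997
finger_force: 0.0
```

Call:
step_arm([
  [[2,-2,0],[0,0,-8]],
  [[2,-2,0],[0,0,-8]],
  [[2,-2,0],[0,0,-8]],
  [[2,-2,0],[0,0,-8]],
  [[1.6,-0.7,0],[0,0,-8]],
  [[0,0,0],[0,0,-8]],
  [[0,0,0],[0,0,-2]],
  [[0,0,0],[0,0,0]],
  [[0,0,0],[0,0,0]],
  [[0,0,0],[0,0,0]],
])

```text
clock: 13.5
tool_pos: [0.6927, -0.2111, 0.0662]
eef_rot: [0.674, 0.739, 0.0, 0.0]
contact_force: [0.0, -0.1, -0.3]
opening: 1.002
finger_force: 0.0
```

```bash
python3 - <<'E'
from h import *
p,d=r.snapshot("top"); np.savez("top2.npz",p=p,d=d)
cv2.imwrite("pics/t2.png",cv2.resize(p[110:290,190:460],None,fx=2.9,fy=2.9,interpolation=cv2.INTER_CUBIC)[:,:,::-1])
E
```

```text
(no output)
```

View pics/t2.png

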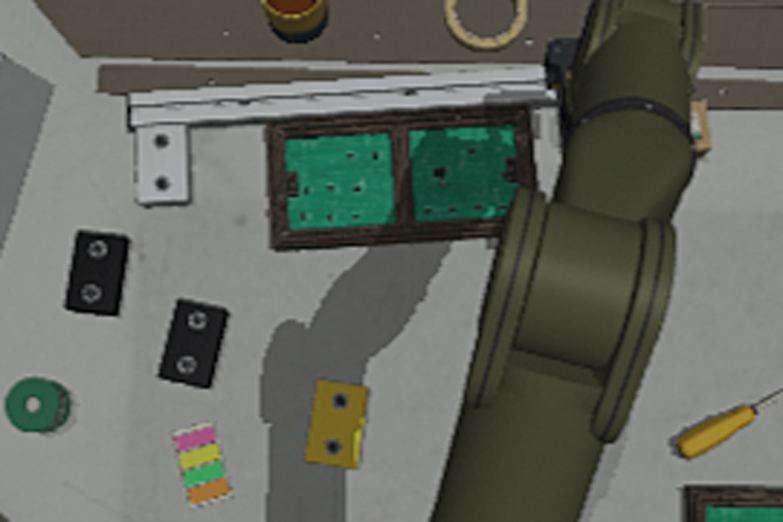

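The picture shows the module flush along the fence, with its left end at x≈270 and the stop's inner side at x≈190, a gap of about 90 mm. Nothing else has moved.

```bash
python3 - <<'E'
from h import *
p=np.load("top2.npz")["p"]; g=cv2.cvtColor(p,cv2.COLOR_RGB2GRAY)
for v in (160,170): print(g[v,276:292].tolist(),g[v,366:384].tolist())
e=np.array([-.0878,.9961,0]);n=np.array([.9961,.0878,0])
for q in [(373.4,160),(374,170),(283.3,160),(284,170)]:
    X=ray("top",q,.022)[0]; print(q,"s",round(X@e,4),"n",round(X@n,4))
X=ray("top",(403.5,162),.0)[0];print("carton s",X@e)
t=r.get_state()["tool_pos"]; print("tool s",t@e,"n",t@n)
E
```

```text
[147, 146, 146, 147, 157, 119, 44, 30, 45, 52, 56, 55, 65, 76, 87, 90] [63, 43, 32, 39, 43, 37, 25, 25, 123, 156, 149, 148, 149, 151, 140, 129, 107, 54]
[146, 147, 147, 149, 153, 129, 69, 38, 46, 50, 51, 50, 46, 54, 50, 38] [20, 24, 29, 35, 30, 36, 37, 27, 33, 118, 149, 146, 145, 145, 148, 135, 86, 19]
(373.4, 160) s -0.24 n 0.7021
(374, 170) s -0.239 n 0.6666
(283.3, 160) s 0.0696 n 0.7223
(284, 170) s 0.0689 n 0.6868
carton s -0.3478576935400315
tool s -0.27115597638378525 n 0.6714413549280424
```

Call:
step_arm([
  [[0,0,-1.5],[0,0,0]],
  [[0,0,-1.5],[0,0,0]],
  [[0,0,-1.5],[0,0,0]],
  [[0,0,-1.5],[0,0,0]],
  [[0,0,-1],[0,0,0]],
  [[0,0,-1],[0,0,0]],
  [[0,0,-0.6],[0,0,0]],
  [[0,0,-0.4],[0,0,0]],
  [[0,0,0],[0,0,0]],
  [[0,0,0],[0,0,0]],
])

```text
clock: 14.55
tool_pos: [0.6932, -0.2114, -0.0235]
eef_rot: [0.675, 0.738, 0.0, 0.0]
contact_force: [1.3, 0.6, -0.2]
opening: 0.997
finger_force: 0.0
```

Call:
step_arm([
  [[0,0.4,0],[0,0,0]],
  [[-0.1,0.4,0],[0,0,0]],
  [[0,0.4,0],[0,0,0]],
  [[0,0.4,0],[0,0,0]],
  [[-0.1,0.4,0],[0,0,0]],
  [[0,0.4,0],[0,0,0]],
  [[0,0.4,0],[0,0,0]],
  [[-0.1,0.4,0],[0,0,0]],
  [[0,0.4,0],[0,0,0]],
  [[0,0.4,0],[0,0,0]],
])

```text
clock: 15.55
tool_pos: [0.6896, -0.1714, -0.0239]
eef_rot: [0.675, 0.738, -0.0, 0.0]
contact_force: [-1.2, -4.1, 1.7]
opening: 0.999
finger_force: 1.7
```

Call:
step_arm([
  [[0,0.4,0],[0,0,0]],
  [[-0.1,0.4,0],[0,0,0]],
  [[0,0.4,0],[0,0,0]],
  [[0,0.4,0],[0,0,0]],
  [[-0.1,0.4,0],[0,0,0]],
  [[0,0.4,0],[0,0,0]],
  [[0,0.4,0],[0,0,0]],
  [[-0.1,0.4,0],[0,0,0]],
  [[0,0.4,0],[0,0,0]],
  [[-0.1,0.4,0],[0,0,0]],
])

```text
clock: 16.55
tool_pos: [0.6859, -0.1304, -0.0241]
eef_rot: [0.675, 0.738, 0.0, -0.0]
contact_force: [0.7, -2.1, -0.9]
opening: 0.997
finger_force: 0.9
```

Call:
step_arm([
  [[0,0.4,0],[0,0,0]],
  [[-0.1,0.4,0],[0,0,0]],
  [[0,0.4,0],[0,0,0]],
  [[0,0.4,0],[0,0,0]],
  [[-0.1,0.4,0],[0,0,0]],
  [[0,0.3,0],[0,0,0]],
  [[0,0.2,0],[0,0,0]],
  [[0,0.1,0],[0,0,0]],
  [[0,0.1,0],[0,0,0]],
  [[0,0,0],[0,0,0]],
])

```text
clock: 17.55
tool_pos: [0.6836, -0.1041, -0.024]
eef_rot: [0.675, 0.738, 0.0, -0.0]
contact_force: [0.0, -2.2, -1.2]
opening: 1.0
finger_force: 0.5
```

```bash
python3 - <<'E'
from h import *
p,d=r.snapshot("top"); np.savez("top3.npz",p=p,d=d)
g=cv2.cvtColor(p,cv2.COLOR_RGB2GRAY)
for v in (160,170): print(g[v,248:270].tolist())
for u in (265,290,310): print(u,g[140:158,u].tolist())
e=np.array([-.0878,.9961,0]); t=r.get_state()["tool_pos"]; print("tool s",t@e)
E
```

```text
[162, 162, 159, 159, 162, 158, 112, 61, 56, 40, 55, 58, 54, 56, 47, 68, 81, 80, 79, 83, 90, 93]
[166, 164, 162, 163, 163, 168, 122, 76, 80, 44, 44, 41, 44, 48, 48, 69, 84, 84, 78, 82, 85, 86]
265 [156, 166, 164, 170, 98, 70, 126, 159, 163, 164, 175, 92, 45, 35, 48, 39, 23, 40]
290 [164, 165, 173, 80, 153, 164, 162, 163, 170, 129, 61, 47, 36, 52, 25, 55, 50, 40]
310 [168, 139, 65, 154, 167, 162, 165, 175, 94, 36, 26, 48, 40, 23, 50, 32, 25, 92]
tool s -0.1637078020004453
```

Call:
step_arm([
  [[0,0.1,0],[0,0,0]],
  [[0,0.1,0],[0,0,0]],
  [[0,0.1,0],[0,0,0]],
  [[0,0.1,0],[0,0,0]],
  [[0,0.1,0],[0,0,0]],
  [[0,0,0],[0,0,0]],
  [[0,0,0],[0,0,0]],
  [[0,0,0],[0,0,0]],
  [[0,0,0],[0,0,0]],
  [[0,0,0],[0,0,0]],
])

```text
clock: 18.6
tool_pos: [0.6835, -0.0994, -0.024]
eef_rot: [0.675, 0.738, -0.0, -0.0]
contact_force: [-2.1, -1.8, 1.0]
opening: 0.998
finger_force: 1.2
```

Call:
step_arm([
  [[0,0.1,0],[0,0,0]],
  [[0,0.1,0],[0,0,0]],
  [[0,0.1,0],[0,0,0]],
  [[0,0,0],[0,0,0]],
  [[0,0,0],[0,0,0]],
  [[0,0,0],[0,0,0]],
  [[0,0,0],[0,0,0]],
  [[0,0,0],[0,0,0]],
  [[0,0,0],[0,0,0]],
  [[0,0,0],[0,0,0]],
])

```text
clock: 19.6
tool_pos: [0.6834, -0.0985, -0.0239]
eef_rot: [0.675, 0.738, -0.001, 0.001]
contact_force: [-2.2, -5.7, -0.8]
opening: 0.998
finger_force: 2.9
```

Call:
step_arm([
  [[0,0.1,0],[0,0,0]],
  [[0,0.1,0],[0,0,0]],
  [[0,0.1,0],[0,0,0]],
  [[0,0,0],[0,0,0]],
  [[0,0,0],[0,0,0]],
  [[0,0,0],[0,0,0]],
  [[0,0,0],[0,0,0]],
  [[0,0,0],[0,0,0]],
  [[0,0,0],[0,0,0]],
  [[0,0,0],[0,0,0]],
])

```text
clock: 20.6
tool_pos: [0.6834, -0.0986, -0.0239]
eef_rot: [0.675, 0.738, -0.002, 0.002]
contact_force: [-2.0, -9.8, -0.3]
opening: 0.997
finger_force: 4.9
```

Call:
step_arm([
  [[0,-1.5,0],[0,0,0]],
  [[0.1,-1.5,0],[0,0,0]],
  [[0,-0.5,0],[0,0,0]],
  [[0,0,3],[0,0,0]],
  [[0,0,3],[0,0,0]],
  [[0,0,3],[0,0,0]],
  [[-2,0,0],[0,0,8]],
  [[-2,0,0],[0,0,8]],
  [[-2,0,0],[0,0,8]],
  [[-2,1,0],[0,0,8]],
])

```text
clock: 21.6
tool_pos: [0.6044, -0.1194, 0.0664]
eef_rot: [0.443, 0.896, 0.0, 0.001]
contact_force: [0.3, -1.0, 0.8]
opening: 0.999
finger_force: 0.0
```

Call:
step_arm([
  [[-2,2,0],[0,0,8]],
  [[-2,2,0],[0,0,8]],
  [[-1,3,0],[0,0,8]],
  [[0,3,0],[0,0,8]],
  [[0,3,0],[0,0,8]],
  [[0,3,0],[0,0,8]],
  [[0,2,0],[0,0,8]],
  [[0,0,0],[0,0,2]],
  [[0,0,0],[0,0,0]],
  [[0,0,0],[0,0,0]],
])

```text
clock: 22.6
tool_pos: [0.5548, 0.0596, 0.066]
eef_rot: [-0.043, 0.999, -0.001, -0.0]
contact_force: [-0.4, 0.0, -0.8]
opening: 1.004
finger_force: 0.0
```

```bash
python3 - <<'E'
from h import *
p,d=r.snapshot("top"); np.savez("top4.npz",p=p,d=d)
cv2.imwrite("pics/t4.png",cv2.resize(p[110:290,190:460],None,fx=2.9,fy=2.9,interpolation=cv2.INTER_CUBIC)[:,:,::-1])
e=np.array([-.0878,.9961,0]);n=np.array([.9961,.0878,0]);t=r.get_state()["tool_pos"]; print("tool s",t@e,"n",t@n)
E
```

```text
tool s 0.010616250720462572 n 0.5578524026370073
```

View pics/t4.png

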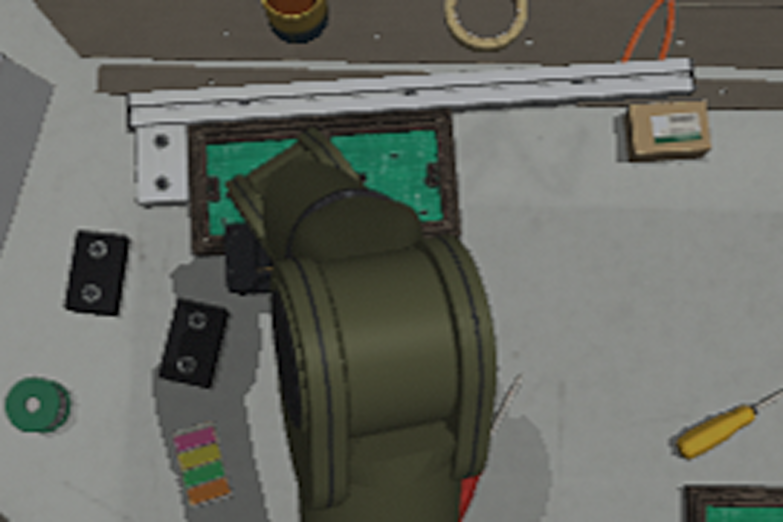

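The module now sits in the corner: its left end is at (190,190) against the stop and its far side is on the fence. I'll give the long side one last press to make sure it is flush.

Call:
step_arm([
  [[0,0,-1.5],[0,0,0]],
  [[0,0,-1.5],[0,0,0]],
  [[0,0,-1.5],[0,0,0]],
  [[0,0,-1.5],[0,0,0]],
  [[0,0,-1],[0,0,0]],
  [[0,0,-1],[0,0,0]],
  [[0,0,-0.6],[0,0,0]],
  [[0,0,-0.4],[0,0,0]],
  [[0.4,0,0],[0,0,0]],
  [[0.4,0.1,0],[0,0,0]],
])

```text
clock: 23.65
tool_pos: [0.5633, 0.0626, -0.0237]
eef_rot: [-0.045, 0.999, -0.0, 0.0]
contact_force: [1.3, 0.3, -0.6]
opening: 1.001
finger_force: 0.0
```

Call:
step_arm([
  [[0.4,0,0],[0,0,0]],
  [[0.4,0.1,0],[0,0,0]],
  [[0.4,0,0],[0,0,0]],
  [[0.3,0,0],[0,0,0]],
  [[0.2,0,0],[0,0,0]],
  [[0.2,0.1,0],[0,0,0]],
  [[0.1,0,0],[0,0,0]],
  [[0.1,0,0],[0,0,0]],
  [[0,0,0],[0,0,0]],
  [[0,0,0],[0,0,0]],
])

```text
clock: 24.65
tool_pos: [0.5836, 0.0648, -0.024]
eef_rot: [-0.045, 0.999, 0.0, -0.0]
contact_force: [-0.4, 0.5, 0.3]
opening: 1.0
finger_force: 0.0
```

Call:
step_arm([
  [[0.1,0,0],[0,0,0]],
  [[0.1,0,0],[0,0,0]],
  [[0.1,0,0],[0,0,0]],
  [[0.1,0,0],[0,0,0]],
  [[0.1,0,0],[0,0,0]],
  [[0.1,0,0],[0,0,0]],
  [[0,0,0],[0,0,0]],
  [[0,0,0],[0,0,0]],
  [[0,0,0],[0,0,0]],
  [[0,0,0],[0,0,0]],
])

```text
clock: 25.65
tool_pos: [0.5847, 0.0645, -0.0244]
eef_rot: [-0.045, 0.999, -0.001, -0.005]
contact_force: [-9.0, 1.3, 5.6]
opening: 1.002
finger_force: 4.7
```

Call:
step_arm([
  [[-1,0,0],[0,0,0]],
  [[-1.5,0,0],[0,0,0]],
  [[-1.5,0,0],[0,0,0]],
  [[0,0,3],[0,0,0]],
  [[0,0,4],[0,0,0]],
  [[0,0,4],[0,0,0]],
  [[-2,-3,3],[0,0,0]],
  [[-2,-4,0],[0,0,0]],
  [[-2,-4,0],[0,0,0]],
  [[-1,-4,0],[0,0,0]],
])

```text
clock: 26.65
tool_pos: [0.4785, -0.0868, 0.1166]
eef_rot: [-0.045, 0.999, -0.0, 0.0]
contact_force: [0.7, 0.7, 0.1]
opening: 1.002
finger_force: 0.0
```

Call:
step_arm([
  [[0,-4,0],[0,0,0]],
  [[0,-4,0],[0,0,0]],
  [[0,-4,0],[0,0,0]],
  [[0,-4,0],[0,0,0]],
  [[0,-4,0],[0,0,0]],
  [[0,-3,0],[0,0,0]],
  [[0,0,0],[0,0,0]],
  [[0,0,0],[0,0,0]],
  [[0,0,0],[0,0,0]],
  [[0,0,0],[0,0,0]],
])

```text
clock: 27.65
tool_pos: [0.4803, -0.3135, 0.1162]
eef_rot: [-0.046, 0.999, 0.0, 0.0]
contact_force: [0.4, 0.4, -0.1]
opening: 0.998
finger_force: 0.0
```

```bash
python3 - <<'E'
from h import *
p,d=r.snapshot("top"); q,_=r.snapshot("scene")
a=cv2.resize(p[130:210,220:360],None,fx=5,fy=5,interpolation=cv2.INTER_CUBIC)[:280]
b=cv2.resize(q[150:250,200:375],None,fx=4,fy=4,interpolation=cv2.INTER_CUBIC)[:300]
cv2.imwrite("pics/f.png",np.vstack([a,b])[:,:,::-1])
print("far",line("top",edge("top",p,262,335,151.3,146.3,-1,.026),.026),"near",line("top",edge("top",p,262,335,196.5,192,1,.022),.022),"fence deg 174.96")
E
```

```text
far (np.float32(751.894), np.float32(93.50666), np.float32(175.06572)) near (np.float32(589.7346), np.float32(77.74368), np.float32(174.9043)) fence deg 174.96
```

View pics/f.png

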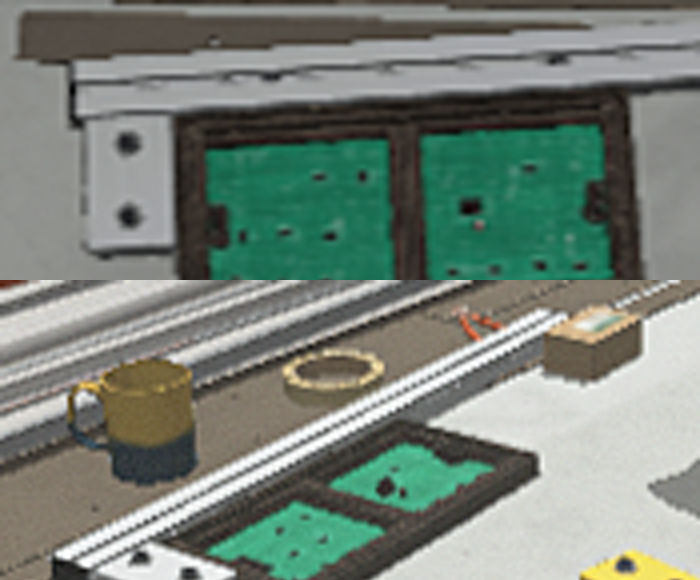

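The final picture shows the module tight against the stop (x≈178) and along the fence (y≈105). Its near side measures within 0.1° of the fence, and the arm is clear.

```bash
python3 -c "
from plant import r
print(r.finish_job())"
```

```text
the job is handed in; nothing more can be done
None
```

I pushed the module flush against the fence and up to the silver end stop, square in the corner, and handed the job in at about 28 s; the final pictures show it tight on both sides, and I never touched the carton, spool or nut driver.

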